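# Log the primer tin, then hold the extractor's filter plate over the code reader

### The arm

A 6-joint arm with a two-finger parallel gripper is mounted at the origin on the work surface. World frame = base frame: x ahead of the robot, y to its left, z up, the work surface at z = 0. Lengths are in mm, angles in rad, forces in N, time in s.
With the tool pointing down it reaches from about 275 to 750 mm from the base axis. Payload 10.2 kg.
Tool frame: the origin (TCP) lies between the finger pads; the fingertips stand 11 mm ahead of it and the grasp point (between the pads) lies 8 mm behind it; z points along the fingers, y is the line along which they close (so a half turn about z gives the same grasp; the last joint's range is limited). The gripper opens to 85 mm and grips with 20 to 120 N. Pads are 22 mm wide; open, the fingers measure 114 mm over their backs; the gripper's body (76 mm by 85 mm) begins 54 mm behind the grasp point. The pads swing forward as they close: fully open they stand 13 mm farther back than shut.
Start: joints at [-1.469, 0.313, 1.498, -0, 1.331, -0.223], TCP at [167.525, -497.56, 203.894] pointing down, gripper open.
Joint ranges: [-2.94, 2.94], [-0.97, 2.17], [0.19, 2.56], [-1.23, 4.37], [0.02, 3.11], [-2.88, 2.88]. Speed limits (rad/s): [2.39, 2.39, 3.01, 3.14, 3.14, 3.14].

### API

Orientations are given as a unit quaternion [w, x, y, z].
In Python, from rig import sense, eyes, finish_job gives the robot as it stands.
- The arm moves only by the shell command python3 -m jog 'ROWS' [FORCE]. ROWS is JSON, a list of rows, each a list of 7 numbers: the shift along the tool's x, y, z in m, then the turn, a rotation vector about the tool's x, y, z in rad, then the finger opening in m, from 0 to 0.0854. In form: [[dx, dy, dz, rx, ry, rz, gripper], ...]. A call has 1 to 5 rows; each row shifts and turns the commanded pose from where the row before left it, along the tool's axes as they then stand; what a row does not reach is not made up. A row lasts 1/10 s, in which the tool goes at most 50 mm and 8.59 degrees, less where a joint would pass 70% of its speed; a pose out of reach is approached as far as the arm can. A call is refused whole if a number of a shift passes 0.05 or a number of a turn 0.15, either way. A call with a gripper value outside its range is refused whole. The fingers move at their own pace and stop on an object; FORCE is the grip in N (left out, the last holds). Time passes only in rows, so rows that do not move let the fingers close. It gives the time, the measured TCP pose, the force, the opening and the grip force at its end, in the units of the state.
- sense(): the state, without advancing time (a new reading comes with each control period).
- eyes.capture(name): name is "side" or "top" or "wrist"; returns the picture (480x640x3 uint8, red, green, blue); there is no depth.
- eyes.calibration(name): a dict with "fx", "fy", "cx", "cy" (pixels), "cam_to_world" (4x4, takes a point from camera to world coordinates); the wrist camera has in their place "mount" (4x4, takes a point from camera to tool coordinates, whose origin is the TCP and whose axes are the flange's). Camera axes: x right, y down, z forward; pixel columns grow to the right and rows downward; lengths in mm; the calibration is good to about 2 mm. A picture is of the moment at which its call begins: read the wrist's pose just before it. calibration takes no time and is no camera call.
- finish_job(): hands the job in; it is judged then, once.
The state is a dict: "time_s": time; "joints": joint angles; "dq": joint speeds; "tau": joint torques, N m; "eef_pos": TCP position; "ee_rot": TCP orientation; "force": force on the tool from outside, world axes, zero at the start; "wrist_torque": the same for the moment, N m; "grip_width": opening from 0.0 (shut) to 1.0 (fully open); "grip_force": force on a finger pad.
Only numpy, scipy, OpenCV 4.12 (cv2) and the standard library are available. Lean on these libraries where they do the work, as an engineer would, in place of code of your own. Each camera call takes 0.05 s, during which the arm holds its last target. There are 200 camera calls.

### The job

The filter is being logged against the primer that clogged it: turn the small steel tin on the spot, upright on the bench, until its paper label faces the window in the front of the code reader, and let go of it. Then lift the flap of the dust extractor's filter box until it stands open, draw the filter plate out of the box, and hold it upright over the reader's top, its lower edge centred about 3 cm above the long slot window and running along it. Finish while still holding the plate there, with the flap left open and the other things on the bench left where they are.

Things in the scene. Friction and masses are not known exactly. Their poses are not given: they have to be found in the camera images.
- tin_center (a point): Steel primer tin, cylinder 56 mm across, 80 mm tall, about 0.28 kg, loose on the bench before the code reader; point on its axis, 40 mm up. Its x axis points out through the middle of its paper label (a sixth of its side), z up. A dark rib on the lid, 22 x 6 x 5 mm, points from the centre to the label. At the start the label looks 35 to 105 degrees away from the reader.
- reader_window (a point): Middle of the dark window in the front of the code reader, 45 mm above the bench. The reader is a fixed grey block 100 mm deep (x), 80 mm wide (y), 90 mm tall on a foot plate 120 x 100 x 6 mm. Axes are the reader's: x points from this window into the block (the window looks along -x), z up. The tin's label should point from the tin's axis to this window.
- reader_slot (a point): Middle of the long slot window in the top of the code reader, 90 mm above the bench and 50 mm behind the front face. The slot is 84 mm long along the reader's x axis and 12 mm wide along its y axis; z is up.
- flap (a joint): Angle in rad of the cover flap of the filter box: 0 is shut, it grows as the flap is lifted, 1.57 is upright, stop at 1.9. It starts between shut and 0.2. The hinge is stiff (0.28 N m of friction): the flap stays where it is left; about 3 N at its pull lifts it.
- flap_hinge (a point): Middle of the flap's hinge line, on the far top rim of the filter box, 118 mm above the bench. Axes are the box's: x points from its front to the hinge, y along the hinge, z up. The box is fixed, grey, open-topped, 140 mm deep (x), 150 mm wide (y), 118 mm tall, walls 6 mm, its centre 70 mm from here along -x; an air stub sticks 30 mm out of its back.
- flap_pull (a point): Centre of the flap's pull: a steel cross bar 14 mm thick, 24 mm long, parallel to the hinge, on a neck 10 mm wide, 32 mm beyond the flap's front edge, 172 mm from the hinge line (3 mm above it when shut). Pinched from above by its two ends, along the hinge direction, it turns between the fingers as the flap swings. The flap is 140 x 150 x 6 mm.
- plate_center (a point): Filter plate under the flap, in the middle of the box: 90 mm long (x), 8 mm thick (y), 96 mm tall (z), about 0.12 kg; point at its centre. It stands on the box floor (6 mm above the bench), top edge 16 mm below the rim, length along the box's x, ends in guides 70 mm tall with 2 mm play. Its top 30 mm is a bar to pinch across the thickness, 60 mm free each side; draw straight up.
- plate_low (a point): Middle of the lower edge of the filter plate; same axes as plate_center, 48 mm below it.
- jar_center (a point): Bystander: small glass jar, 44 mm across, 60 mm tall, beside the reader; centre.
- gear_center (a point): Bystander: dark steel ring, 44 mm across, 18 mm tall, beside the filter box; centre.
- driver_grip (a point): Bystander: screwdriver 200 mm long lying on the bench between the reader and the filter box; point on its handle.
- spanner_grip (a point): Bystander: spanner 160 mm long lying flat behind the task's things; point on its handle.
- paint_can_center (a point): Bystander: paint can 90 mm across, 100 mm tall; centre.
- hammer_grip (a point): Bystander: hammer 260 mm long lying at the robot's left; point on its handle.
Not all that is in view belongs to the job. What is shaped like the part that bears tin_center but brown or purple is not meant.

How it is judged:
By the outcome, as a careful person would: the job done as asked, in the order asked, and still so for the second after the job is handed in, while the arm keeps its last pose, push and grip.
It also fails if it takes over 67 s, if anything falls off the work surface, if the arm or the gripper's body presses on something with over 40 N, if the wrist force passes 120 N, or if a joint passes its speed limit or range.

## Working session

There is one attempt and no reset: what is moved stays moved. The work goes in short steps, Python scripts to look and compute and a shell command to move; the robot and the scene stay as the last step left them, time stands still between calls to the robot, and variables do not carry over. Pictures are saved under pics/ and viewed, at most 10 in all, crops included, and the job is handed in when it is done.

```bash
ls; mkdir -p pics; python3 - <<'E'
from rig import sense, eyes
import cv2,numpy as np
s=sense();print(s)
for n in ["side","top"]:
    im=eyes.capture(n);cv2.imwrite(f"pics/{n}0.png",im[:,:,::-1]);c=eyes.calibration(n);print(n,c)
print(eyes.calibration("wrist"))
E
```

```text
pics
{'time_s': 0.0, 'joints': array([-1.46941465e+00,  3.13440554e-01,  1.49840787e+00,  5.25509331e-06,
        1.33097961e+00, -2.23418445e-01]), 'dq': array([-0.00139621,  0.00062397,  0.0010407 ,  0.00153418,  0.00102936,
        0.00041603]), 'tau': array([-3.22048327e-04, -4.12259245e+01, -2.59744334e+01, -1.93736410e-04,
        4.14410635e-03,  4.18766376e-06]), 'eef_pos': array([ 167.4899449 , -497.27728795,  203.35091937]), 'ee_rot': array([-6.16387839e-04,  9.86841980e-01,  1.61686503e-01,  4.02144598e-05]), 'force': array([-0.04129798, -0.00860964, -0.66662982]), 'wrist_torque': array([-0.04257056, -0.03487279, -0.01955159]), 'grip_force': 0.0, 'grip_width': 1.0004559356993146}
side {'fx': 496.3058552796025, 'fy': 496.3058552796025, 'cx': 319.0263921680188, 'cy': 237.38413822602342, 'cam_to_world': array([[-9.68716708e-01, -1.83809663e-01,  1.66739158e-01,
         3.45832915e+02],
       [-2.48104415e-01,  7.32653259e-01, -6.33769202e-01,
         7.41636688e+02],
       [-5.66908419e-03, -6.55311537e-01, -7.55337442e-01,
         9.83906758e+02],
       [ 0.00000000e+0
[... 280 characters left out ...]
-9.99781512e-01,  1.78644291e-02, -1.08531567e-02,
         3.67188439e+01],
       [ 8.44233196e-03, -1.29886110e-01, -9.91492978e-01,
         1.51922087e+03],
       [ 0.00000000e+00,  0.00000000e+00,  0.00000000e+00,
         1.00000000e+00]])}
{'fx': 379.5561092582183, 'fy': 379.5561092582183, 'cx': 318.9757620395303, 'cy': 241.3530455658256, 'mount': array([[-6.53643986e-04, -9.49411781e-01, -3.14033186e-01,
         8.05415869e+01],
       [ 9.99999048e-01, -2.38845958e-04, -1.35934741e-03,
        -6.88914795e-01],
       [ 1.21557488e-03, -3.14033776e-01,  9.49411033e-01,
        -1.69260162e+02],
       [ 0.00000000e+00,  0.00000000e+00,  0.00000000e+00,
         1.00000000e+00]])}
```

View pics/top0.png

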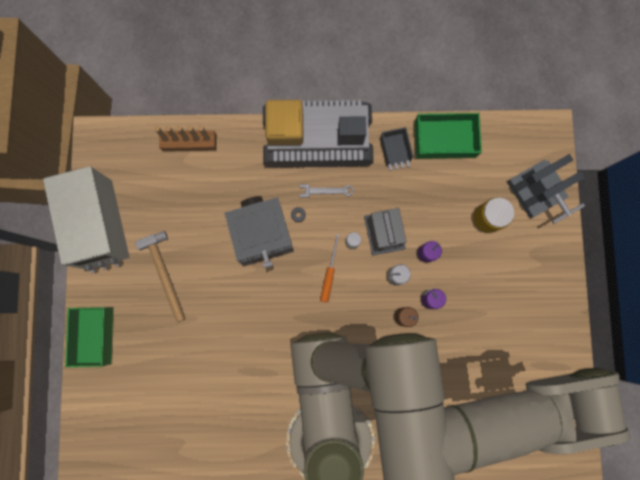

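View pics/side0.png

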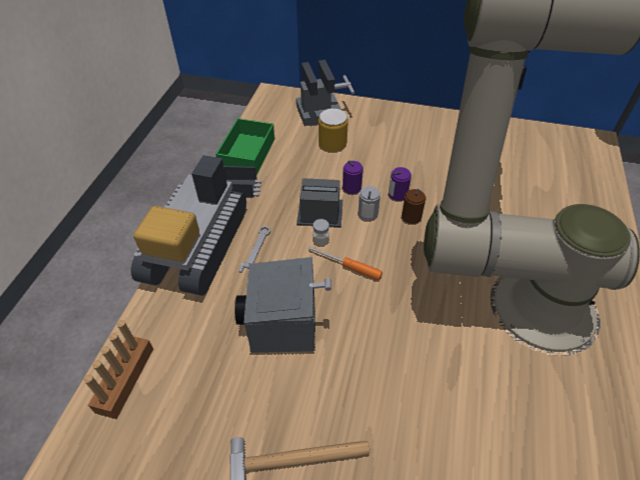

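Candidates for the tin in the top view: grey (399,274), purple (430,252) and (434,299), brown (407,317), glass jar (353,240). Only the grey one fits. The reader is at (386,230), the box at (259,231) with its pull at (266,262). I'll check this in a close crop.

```bash
cat > h.py <<'E'
from rig import sense, eyes
import cv2,numpy as np
from scipy.spatial.transform import Rotation as R
def cam(n,s=None):
    c=eyes.calibration(n)
    if n=="wrist":
        s=s or sense();q=s['ee_rot'];T=np.eye(4);T[:3,:3]=R.from_quat([q[1],q[2],q[3],q[0]]).as_matrix();T[:3,3]=s['eef_pos'];T=T@c['mount']
    else:T=c['cam_to_world']
    return c,T
def ray(n,uv,s=None):
    c,T=cam(n,s);d=T[:3,:3]@[(uv[0]-c['cx'])/c['fx'],(uv[1]-c['cy'])/c['fy'],1];return T[:3,3],d/np.linalg.norm(d)
def onz(n,uv,z,s=None):
    o,d=ray(n,uv,s);return o+d*(z-o[2])/d[2]
def tri(r1,r2):
    A=np.zeros((3,3));b=np.zeros(3)
    for o,d in(r1,r2):
        P=np.eye(3)-np.outer(d,d);A+=P;b+=P@o
    p=np.linalg.solve(A,b);return p,[np.linalg.norm((np.eye(3)-np.outer(d,d))@(p-o)) for o,d in(r1,r2)]
def proj(n,p,s=None):
    c,T=cam(n,s);q=np.linalg.inv(T)@[*p,1];return [c['fx']*q[0]/q[2]+c['cx'],c['fy']*q[1]/q[2]+c['cy']]
E
python3 - <<'E'
import cv2,numpy as np
t=cv2.imread('pics/top0.png')[185:325,220:450];s=cv2.imread('pics/side0.png')[160:360,225:425]
cv2.imwrite('pics/c1.png',np.hstack([cv2.resize(t[:,:90],(270,420),interpolation=cv2.INTER_CUBIC),cv2.resize(t[:,100:],(520,560),interpolation=cv2.INTER_CUBIC)[:420]]))
a=cv2.resize(t[:,130:],(400,560),interpolation=cv2.INTER_CUBIC); b=cv2.resize(t[:,0:80],(320,560),interpolation=cv2.INTER_CUBIC)
cv2.imwrite('pics/c1.png',np.hstack([b,a]))
E
```

```text
(no output)
```

View pics/c1.png

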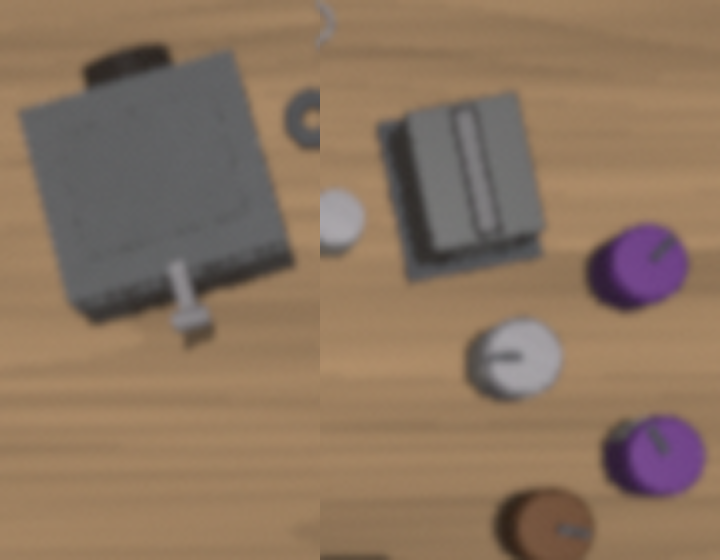

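The crop confirms it: grey tin with lid centre at top px (400.5,274) and its rib pointing image-left (about +y). The slot ends are at (386,212) and (392,243). The flap corners are at (225,213), (278,198), (293,250) and (238,260), with the pull at (267.5,264).

```bash
python3 - <<'E'
from h import *
np.set_printoptions(precision=1,suppress=True)
f=lambda u,v,z:onz('top',(220+u/4,185+v/4),z)
g=lambda u,v,z:onz('top',(350+(u-320)/4,185+v/4),z)
print('tin',g(522,357,80),'rib',g(487,356,85))
a,b=g(463,108,90),g(488,234,90);print('slot',a,b,(a+b)/2,np.degrees(np.arctan2(*(a-b)[[1,0]])),np.linalg.norm(a-b))
for p in [(405,112),(518,92),(545,227),(435,250)]:print('rd',g(*p,90))
for p in [(20,112),(233,52),(293,262),(72,298)]:print('flap',f(*p,121))
print('pull',f(190,318,125)); print('jar',g(337,218,60))
s=sense();q=s['ee_rot'];print(R.from_quat([q[1],q[2],q[3],q[0]]).as_matrix())
E
```

```text
tin [ 452.3 -199.5   80. ] rib [ 453.1 -174.8   85. ]
slot [ 624.3 -163.8   90. ] [ 536.3 -177.9   90. ] [ 580.3 -170.8   90. ] 9.057885551585 89.06364341251378
rd [ 622.2 -123.7   90. ]
rd [ 634.8 -202.3   90. ]
rd [ 540.5 -217.1   90. ]
rd [ 525.9 -141.2   90. ]
flap [623.3 273.9 121. ]
flap [662.  130.2 121. ]
flap [518.3  91.5 121. ]
flap [496.8 238.8 121. ]
pull [481.7 160.1 125. ]
jar [553.3 -77.1  60. ]
[[ 0.9  0.3 -0. ]
 [ 0.3 -0.9  0. ]
 [ 0.  -0.  -1. ]]
```

```bash
python3 -m jog '[[0.02,-0.0105,0,0,0,0,0.085],[0.04,-0.021,0,0,0,0,0.085],[0.04,-0.021,0,0,0,0,0.085],[0.04,-0.021,0,0,0,0,0.085],[0.04,-0.021,0,0,0,0,0.085]]' >/dev/null
python3 -m jog '[[0.04,-0.021,0,0,0,0,0.085],[0.04,-0.021,0,0,0,0,0.085],[0.04,-0.021,0,0,0,0,0.085],[0.04,-0.021,0,0,0,0,0.085],[0.025,-0.013,0,0,0,0,0.085]]'
python3 -m jog '[[0,0,0,0,0,-0.1,0.085],[0,0,0,0,0,-0.1,0.085],[0,0,0,0,0,0,0.085],[0,0,0,0,0,0,0.085]]'
python3 - <<'E'
from h import *
np.set_printoptions(precision=2,suppress=True)
s=sense();im=eyes.capture('wrist');cv2.imwrite('pics/w1.png',im[:,:,::-1])
np.save('w1.npy',s,allow_pickle=True)
print(s['joints'],s['eef_pos'],s['time_s'])
q=s['ee_rot'];print(R.from_quat([q[1],q[2],q[3],q[0]]).as_matrix()); print(proj('wrist',[452,-199.5,80],s),proj('wrist',[580,-171,90],s))
E
```

```text
time_s: 1.1
eef_pos: [453.7, -197.1, 203.7]
ee_rot: [-0.0, 0.987, 0.163, -0.0]
force: [-0.5, -0.0, 0.4]
grip_width: 0.993
grip_force: 0.0
time_s: 1.5
eef_pos: [452.2, -199.6, 203.7]
ee_rot: [-0.0, 0.966, 0.258, -0.0]
force: [-0.0, 0.7, 0.4]
grip_width: 0.994
grip_force: 0.0
[-0.65  0.25  1.59  0.    1.31  0.4 ] [ 452.2  -199.58  203.72] 1.5
[[ 0.87  0.5  -0.  ]
 [ 0.5  -0.87  0.  ]
 [-0.   -0.   -1.  ]]
[np.float64(320.2221351908051), np.float64(222.31025219974043)] [np.float64(378.61136794718226), np.float64(46.217660322475695)]
```

View pics/w1.png

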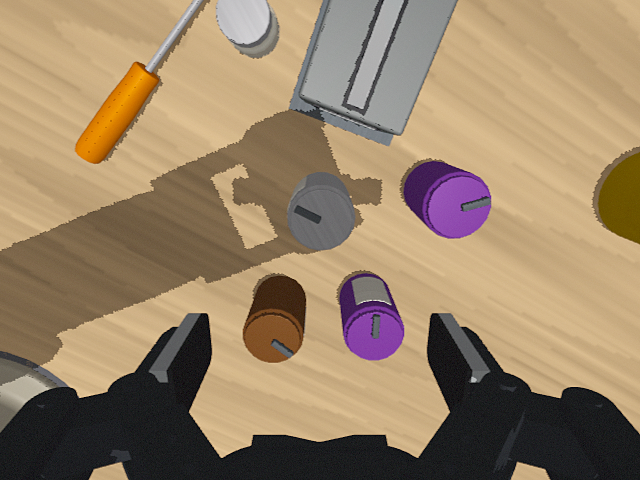

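The wrist view shows the grey tin's lid at (321,216) with its rib pointing to (297,207). The reader's slot has its near end at (355,108) and runs off the top. Now I'll measure these more precisely.

```bash
python3 - <<'E'
from h import *
np.set_printoptions(precision=1,suppress=True)
s=np.load('w1.npy',allow_pickle=True).item()
im=cv2.imread('pics/w1.png');g=cv2.cvtColor(im,6);hs=cv2.cvtColor(im,cv2.COLOR_BGR2HSV)
m=np.zeros_like(g);cv2.circle(m,(321,216),30,255,-1)
rib=((g<70)&(m>0)).astype('uint8');n,l,st,c=cv2.connectedComponentsWithStats(rib);k=1+np.argmax(st[1:,4]);print(st[k],c[k])
box=cv2.boxPoints(cv2.minAreaRect(cv2.findContours((l==k).astype('uint8'),0,1)[0][0]));P=np.array([onz('wrist',b,85,s) for b in box]);print(box,P)
for i in(0,1):
    a=(P[i]+P[(i+1)%4])/2;b=(P[(i+2)%4]+P[(i+3)%4])/2;print(np.linalg.norm(a-b),np.degrees(np.arctan2(*(a-b)[[1,0]])),a,b)
# tin low saturation blob
t=((hs[...,1]<45)).astype('uint8');M=np.zeros_like(t);M[165:255,275:370]=1;t*=M
t=cv2.morphologyEx(t,cv2.MORPH_OPEN,np.ones((3,3)));ct=max(cv2.findContours(t,0,1)[0],key=cv2.contourArea);print('tin bbox',cv2.boundingRect(ct),cv2.contourArea(ct))
# bottom half of lid -> circle fit on z=80
Q=np.array([onz('wrist',p[0],80,s)[:2] for p in ct if p[0][1]>216]);A=np.c_[2*Q,np.ones(len(Q))];x=np.linalg.lstsq(A,(Q**2).sum(1),rcond=None)[0];print('lid',x[:2],np.sqrt(x[2]+x[:2]@x[:2]))
# slot sides
a=onz('wrist',(355,107),90,s)
print('slotnear',a)
print('readerfront corners',onz('wrist',(300,94),90,s),onz('wrist',(403,134),90,s),onz('wrist',(455,0),90,s), onz('wrist',(375,0),90,s),onz('wrist',(410,0),90,s),onz('wrist',(343,106),90,s),onz('wrist',(368,110),90,s))
E
```

```text
[294 205  27  19 211] [307.5 214.1]
[[293.8 211.4]
 [297.2 204.6]
 [321.2 216.6]
 [317.8 223.4]] [[ 450.6 -176.6   85. ]
 [ 456.6 -176.3   85. ]
 [ 457.6 -197.2   85. ]
 [ 451.5 -197.6   85. ]]
20.982292709416267 92.55712310256035 [ 453.6 -176.4   85. ] [ 454.5 -197.4   85. ]
6.095147299824497 3.519741963069121 [ 457.1 -186.7   85. ] [ 451.  -187.1   85. ]
tin bbox (287, 172, 68, 78) 4023.0
lid [ 455.4 -198. ] 26.506964262775806
slotnear [ 539.3 -177.4   90. ]
readerfront corners [ 527.5 -139.8   90. ] [ 540.9 -216.9   90. ] [ 627.4 -199.4   90. ] [ 601.6 -154.4   90. ] [ 612.9 -174.1   90. ] [ 535.7 -169.8   90. ] [ 542.2 -186.4   90. ]
```

```bash
python3 -m jog '[[0,0,0,0,0,-0.15,0.085],[0,0,0,0,0,-0.15,0.085],[0,0,0,0,0,-0.15,0.085],[0,0,0,0,0,-0.15,0.085],[0,0,0,0,0,-0.15,0.085]]' >/dev/null
python3 -m jog '[[0,0,0,0,0,-0.15,0.085],[0,0,0,0,0,-0.15,0.085],[0,0,0,0,0,-0.04,0.085],[0.0015,0.0025,0,0,0,0,0.085],[0,0,0,0,0,0,0.085]]'
python3 -m jog '[[0,0,0.04,0,0,0,0.085],[0,0,0.04,0,0,0,0.085],[0,0,0.04,0,0,0,0.085],[0,0,0.033,0,0,0,0.085],[0,0,0,0,0,0,0.085]]'
python3 -m jog '[[0,0,0,0,0,0,0.052],[0,0,0,0,0,0,0.052],[0,0,0,0,0,0,0.052],[0,0,0,0,0,0,0.052],[0,0,0,0,0,0,0.052]]' 25
```

```text
time_s: 2.55
eef_pos: [454.9, -197.9, 203.9]
ee_rot: [0.0, 0.692, 0.722, 0.0]
force: [-0.6, -0.0, 0.1]
grip_width: 0.996
grip_force: 0.0
time_s: 3.05
eef_pos: [452.7, -196.6, 47.6]
ee_rot: [-0.004, 0.692, 0.722, -0.0]
force: [0.0, 0.1, 0.8]
grip_width: 0.993
grip_force: 0.0
time_s: 3.55
eef_pos: [455.0, -198.1, 51.5]
ee_rot: [0.001, 0.691, 0.722, 0.0]
force: [0.2, -0.9, -0.0]
grip_width: 0.607
grip_force: 0.0
```

```bash
python3 -m jog '[[0,0,0,0,0,0,0.045],[0,0,0,0,0,0,0.045],[0,0,0,0,0,0,0.045]]' 25
python3 - <<'E'
from h import *
im=eyes.capture('wrist');cv2.imwrite('pics/w2.png',im[:,:,::-1])
E
```

```text
time_s: 3.85
eef_pos: [454.7, -198.0, 50.9]
ee_rot: [-0.0, 0.691, 0.722, -0.0]
force: [0.2, 0.3, -0.2]
grip_width: 0.529
grip_force: 0.0
```

View pics/w2.png

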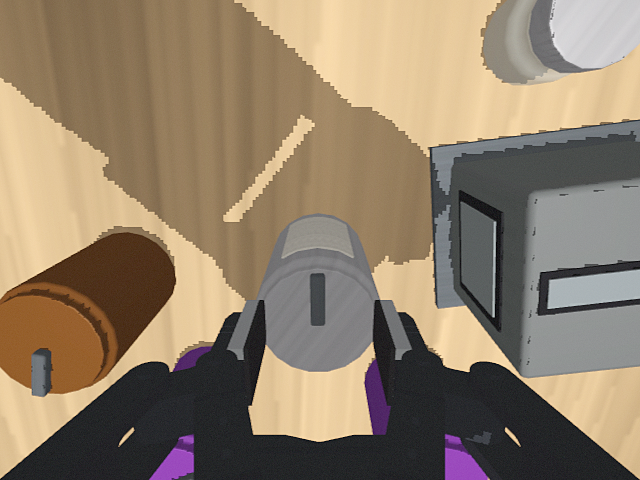

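The label faces tool +x between the fingers, with the lid at (318,310) and the rib straight up the image. The pads are just about touching the tin, so I'll close further.

```bash
python3 -m jog '[[0,0,0,0,0,0,0.035],[0,0,0,0,0,0,0.035],[0,0,0,0,0,0,0.035],[0,0,0,0,0,0,0.035]]' 25
```

```text
time_s: 4.3
eef_pos: [454.0, -198.2, 51.9]
ee_rot: [-0.001, 0.691, 0.723, -0.001]
force: [-8.9, 1.0, 16.0]
grip_width: 0.409
grip_force: 7.4
```

```bash
python3 - <<'E'
from h import *
w=eyes.capture('wrist')[150:480,180:460];s=eyes.capture('side')[130:290,330:450]
cv2.imwrite('pics/w3.png',np.hstack([cv2.resize(w,(467,550)),cv2.resize(s,(330,550)[:1]+(550,))])[:,:,::-1]);print(sense()['grip_width'],sense()['force'])
E
```

```text
0.4140091063729694 [-8.85889312  0.78000663 14.9790065 ]
```

View pics/w3.png

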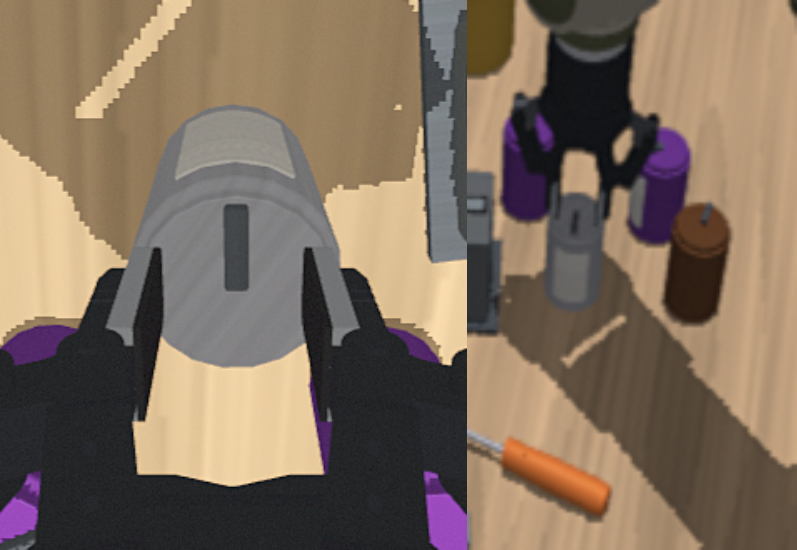

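```bash
python3 - <<'E'
from h import *
for z in(40,60,80,95):print(z,np.round([proj('side',[454+d,-198,z]) for d in(-28,0,28)],0).tolist())
im=eyes.capture('side')[150:240,330:420];cv2.imwrite('pics/s4.png',cv2.resize(im,(560,560),interpolation=cv2.INTER_CUBIC)[:,:,::-1])
E
```

```text
40 [[379.0, 206.0], [369.0, 204.0], [359.0, 202.0]]
60 [[380.0, 200.0], [370.0, 198.0], [359.0, 197.0]]
80 [[381.0, 195.0], [370.0, 193.0], [360.0, 191.0]]
95 [[381.0, 191.0], [371.0, 189.0], [360.0, 187.0]]
```

View pics/s4.png

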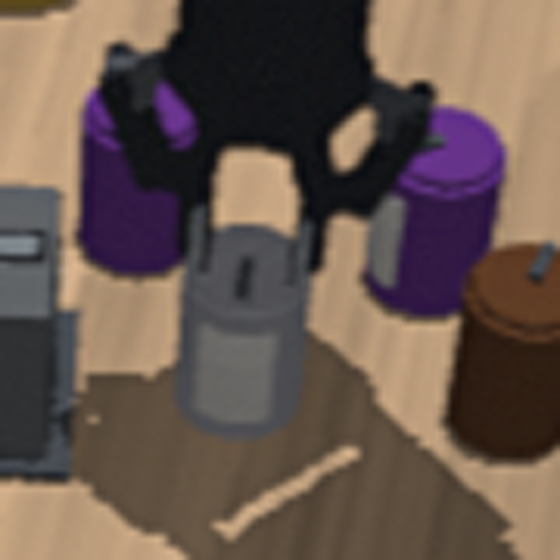

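The side view shows the finger tips resting on the lid (px (363,193) and (378,194), about z=80) while the TCP reads 51. So the fingertips are really about 29–40 mm behind the TCP, not ahead of it. I'll lift, open, re-measure, and go about 37 mm deeper.

```bash
python3 -m jog '[[0,0,-0.01,0,0,0,0.035],[0,0,-0.03,0,0,0,0.085],[0,0,0,0,0,0,0.085],[0,0,0,0,0,0,0.085],[0,0,0,0,0,0,0.085]]'
python3 -m jog '[[0,0,0,0,0,0,0.085],[0,0,0,0,0,0,0.085],[0,0,0,0,0,0,0.085]]'
cat > tin.py <<'E'
from h import *
def tin(name):
    s=sense();im=eyes.capture('wrist')[:,:,::-1].copy();cv2.imwrite(f'pics/{name}.png',im)
    g=cv2.cvtColor(im,6);u=np.array(proj('wrist',[454.7,-198,80],s));m=np.zeros_like(g);cv2.circle(m,tuple(int(v) for v in u),34,255,-1)
    rib=((g<70)&(m>0)).astype('uint8');n,l,st,c=cv2.connectedComponentsWithStats(rib);k=1+np.argmax(st[1:,4])
    box=cv2.boxPoints(cv2.minAreaRect(cv2.findContours((l==k).astype('uint8'),0,1)[0][0]));P=np.array([onz('wrist',b,85,s)[:2] for b in box])
    e=[(P[i]+P[(i+1)%4])/2 for i in range(4)]
    if np.linalg.norm(e[0]-e[2])<np.linalg.norm(e[1]-e[3]): e=e[1:]
    print('rib',e[0].round(1),e[2].round(1),'deg',np.degrees(np.arctan2(*(e[0]-e[2])[::-1])).round(1),'len',np.linalg.norm(e[0]-e[2]).round(1),s['eef_pos'].round(1),u.round(0))
if __name__=='__main__':
    import sys;tin(sys.argv[1])
E
python3 tin.py w5
```

```text
time_s: 4.95
eef_pos: [454.5, -197.7, 90.3]
ee_rot: [-0.001, 0.691, 0.723, -0.0]
force: [-0.3, -0.6, -0.1]
grip_width: 0.995
grip_force: 0.0
time_s: 5.25
eef_pos: [454.7, -197.9, 90.6]
ee_rot: [-0.0, 0.691, 0.722, -0.0]
force: [-0.7, -0.5, -0.1]
grip_width: 0.992
grip_force: 0.0
rib [ 453.  -177.7] [ 453.8 -196.9] deg 92.4 len 19.2 [ 454.7 -197.9   90.6] [320. 282.]
```

```bash
python3 -m jog '[[0,0,0.03,0,0,0,0.085],[0,0,0.03,0,0,0,0.085],[0,0,0.018,0,0,0,0.085],[0,0,0,0,0,0,0.085]]'
python3 -m jog '[[0,0,0,0,0,0,0.06],[0,0,0,0,0,0,0.06],[0,0,0,0,0,0,0.06],[0,0,0,0,0,0,0.05],[0,0,0,0,0,0,0.05]]' 25
python3 -m jog '[[0,0,0,0,0,0,0.05],[0,0,0,0,0,0,0.05]]'
```

```text
time_s: 5.7
eef_pos: [453.5, -197.1, 10.9]
ee_rot: [-0.002, 0.691, 0.722, -0.0]
force: [0.3, 0.7, 0.4]
grip_width: 0.997
grip_force: 0.0
time_s: 6.2
eef_pos: [455.1, -198.3, 14.0]
ee_rot: [0.001, 0.691, 0.723, 0.0]
force: [-2.3, 0.8, 6.4]
grip_width: 0.65
grip_force: 25.6
time_s: 6.4
eef_pos: [455.1, -198.3, 14.0]
ee_rot: [0.001, 0.691, 0.723, 0.0]
force: [-1.9, 0.1, 5.9]
grip_width: 0.65
grip_force: 25.6
```

```bash
python3 -m jog '[[0,0,0,0,0,0.05,0.05],[0,0,0,0,0,0.12,0.05],[0,0,0,0,0,0.12,0.05],[0,0,0,0,0,0.12,0.05],[0,0,0,0,0,0.12,0.05]]' >/dev/null
python3 -m jog '[[0,0,0,0,0,0.12,0.05],[0,0,0,0,0,0.12,0.05],[0,0,0,0,0,0.12,0.05],[0,0,0,0,0,0.12,0.05],[0,0,0,0,0,0.12,0.05]]' 
python3 -m jog '[[0,0,0,0,0,0.12,0.05],[0,0,0,0,0,0.08,0.05],[0,0,0,0,0,0.04,0.05],[0,0,0,0,0,0,0.05],[0,0,0,0,0,0,0.05]]'
python3 tin.py w6
```

```text
time_s: 7.4
eef_pos: [456.0, -198.9, 14.0]
ee_rot: [0.002, 0.971, 0.238, 0.001]
force: [2.6, -2.4, 2.4]
grip_width: 0.652
grip_force: 26.1
time_s: 7.9
eef_pos: [455.8, -198.8, 13.9]
ee_rot: [0.001, 0.992, 0.123, 0.001]
force: [3.2, -1.8, 5.6]
grip_width: 0.652
grip_force: 26.4
rib [ 470.5 -194.1] [ 456.2 -197.6] deg 14.1 len 14.8 [ 455.8 -198.8   13.9] [319. 379.]
```

Turned to about 14°. Now release, rise, and re-measure the tin and the reader.

```bash
python3 -m jog '[[0,0,0,0,0,0,0.06],[0,0,0,0,0,0,0.085],[0,0,0,0,0,0,0.085],[0,0,0,0,0,0,0.085],[0,0,0,0,0,0,0.085]]'
python3 -m jog '[[0,0,0,0,0,0,0.085],[0,0,-0.02,0,0,0,0.085],[0,0,-0.05,0,0,0,0.085],[0,0,-0.05,0,0,0,0.085],[0,0,-0.05,0,0,0,0.085]]'
python3 -m jog '[[0,0,-0.03,0,0,0,0.085],[0,0,0,0,0,0,0.085],[0,0,0,0,0,0,0.085]]'
python3 tin.py w7
```

```text
time_s: 8.45
eef_pos: [454.6, -197.8, 12.8]
ee_rot: [-0.0, 0.993, 0.122, -0.0]
force: [0.2, 0.3, -0.0]
grip_width: 0.998
grip_force: 0.0
time_s: 8.95
eef_pos: [454.4, -197.7, 184.9]
ee_rot: [-0.0, 0.993, 0.122, -0.0]
force: [0.9, 0.1, -0.3]
grip_width: 0.997
grip_force: 0.0
time_s: 9.25
eef_pos: [454.6, -197.9, 212.6]
ee_rot: [0.0, 0.993, 0.122, 0.0]
force: [0.2, 0.5, -0.7]
grip_width: 0.997
grip_force: 0.0
rib [ 476.4 -192.2] [ 455.  -197.5] deg 14.0 len 22.1 [ 454.6 -197.9  212.6] [320. 219.]
```

View pics/w7.png

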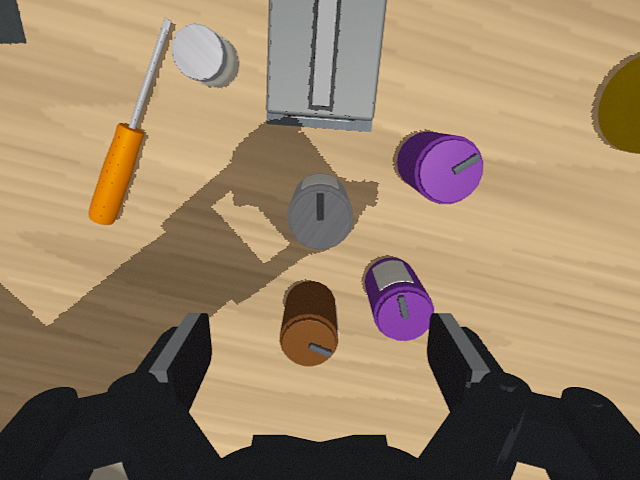

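The label now faces the reader: rib up at (320,205), reader front edge along (268..374,115). The tin is at (455,-198), with the label at 14° against about 14° wanted. Next is the flap, with the gripper at yaw about 195°.

```bash
python3 -m jog '[[0.0139,-0.0426,0,0,0,0,0.085],[0.0139,-0.0426,0,0,0,0,0.085],[0.0139,-0.0426,0,0,0,0,0.085],[0.0139,-0.0426,0,0,0,0,0.085],[0.0139,-0.0426,0,0,0,0,0.085]]' >/dev/null
python3 -m jog '[[0.0139,-0.0426,0,0,0,0,0.085],[0.0139,-0.0426,0,0,0,0,0.085],[0.0139,-0.0426,0,0,0,0,0.085],[0,0,0,0,0,-0.15,0.06],[0,0,0,0,0,-0.15,0.06]]'
python3 -m jog '[[0,0,0,0,0,-0.15,0.06],[0,0,0,0,0,-0.15,0.06],[0,0,0,0,0,-0.15,0.06],[0,0,0,0,0,-0.15,0.06],[0,0,0,0,0,-0.15,0.06]]' >/dev/null
python3 -m jog '[[0,0,0,0,0,-0.15,0.06],[0,0,0,0,0,-0.15,0.06],[0,0,0,0,0,-0.15,0.06],[0,0,0,0,0,-0.15,0.06],[0,0,0,0,0,-0.15,0.06]]' >/dev/null
python3 -m jog '[[0,0,0,0,0,-0.15,0.06],[0,0,0,0,0,-0.15,0.06],[0,0,0,0,0,-0.15,0.06],[0,0,0,0,0,-0.15,0.06],[0,0,0,0,0,-0.15,0.06]]' >/dev/null
python3 -m jog '[[0,0,0,0,0,-0.15,0.06],[0,0,0,0,0,-0.15,0.06],[0,0,0,0,0,-0.15,0.06],[0,0,0,0,0,-0.15,0.06],[0,0,0,0,0,0,0.06]]'
python3 - <<'E'
from h import *
s=sense();np.save('w8.npy',s,allow_pickle=True);im=eyes.capture('wrist');cv2.imwrite('pics/w8.png',im[:,:,::-1]);print(s['joints'].round(2),s['ee_rot'])
E
```

```text
time_s: 10.3
eef_pos: [479.2, 160.8, 211.0]
ee_rot: [-0.0, 0.962, 0.273, -0.002]
force: [0.1, -0.5, 0.5]
grip_width: 0.708
grip_force: 0.0
time_s: 12.3
eef_pos: [479.5, 159.5, 211.4]
ee_rot: [-0.001, -0.127, 0.992, 0.0]
force: [0.4, 0.1, -0.2]
grip_width: 0.704
grip_force: 0.0
[ 0.09  0.27  1.54  0.    1.34 -1.74] [-1.49149667e-03 -1.26901201e-01  9.91914238e-01  6.64084626e-05]
```

View pics/w8.png

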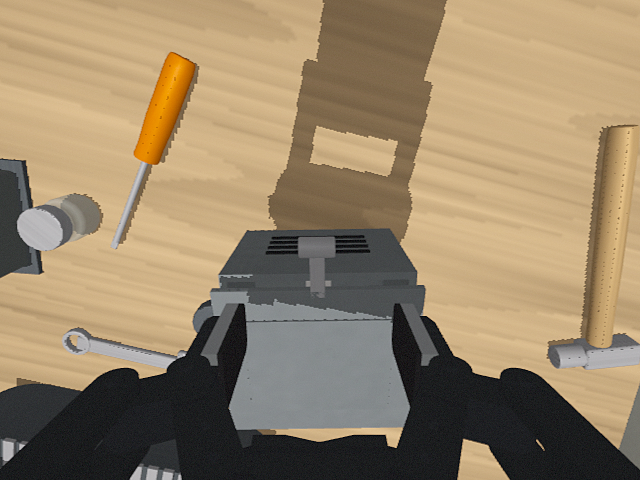

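The wrist view shows the pull bar at (317,247), x 299–335, with its neck below it at (317,275). The flap's front edge is near row 290. I'll triangulate with the fixed views.

```bash
python3 - <<'E'
from h import *
np.set_printoptions(precision=1,suppress=True)
s=np.load('w8.npy',allow_pickle=True).item()
im=cv2.imread('pics/w8.png');print(cv2.cvtColor(im,6)[230:300:3,317])
sd=cv2.imread('pics/side0.png')[270:300,305:345];g=cv2.cvtColor(sd,6)
hs=cv2.cvtColor(sd,cv2.COLOR_BGR2HSV);print('\n'.join(' '.join('%3d'%v for v in r[5:32]) for r in np.where(hs[...,1]<60,g,0)[4:26]))
rw=ray('wrist',(317,247.5),s)
for n,u in(('top',(267.5,264)),('side',(327,284))):print(n,tri(rw,ray(n,u)))
for z in(121,131,141,150):print(z,onz('wrist',(317,247.5),z,s),onz('top',(267.5,264),z),proj('side',onz('wrist',(317,247.5),z,s)))
print('flap edge/bits',[onz('wrist',p,z,s) for p,z in(((219,275),118),((416,270),118),((248,231),0),((390,229),0))])
E
```

```text
[ 64  70  38 106 113 115 115 110 106  96 109 110 110 112 109 111 110 112
 111 109 110  80  89  81]
105 106  99   0   0   0   0   0   0   0   0   0   0   0   0   0   0   0   0   0   0   0   0   0   0   0   0
104 106  99   0   0   0   0   0   0   0   0   0   0   0   0   0   0   0   0   0   0   0   0   0   0   0   0
104 107 101   0   0   0   0   0   0   0   0   0   0   0   0   0   0   0   0   0   0   0   0   0   0   0   0
106 108  99   0   0   0   0   0   0   0   0   0   0   0   0   0   0   0   0   0   0   0   0   0   0   0   0
106 109  91   0   0   0   0   0   0   0   0   0   0   0   0   0 139 147 149 140 130   0   0   0   0   0   0
106 110 102   0   0   0   0   0   0   0   0   0   0   0   0 118 135 145 148 140 122   0   0   0   0   0   0
105 109 103 105   0   0   0   0   0   0   0   0   0   0   0 114 135 146 148 140 118   0   0   0   0   0   0
102 109 101 103   0   0   0   0   0   0   0   0   0   0 124 115 137 146 149 141 119   0   0   0   0   0   0
107 113 108 109   0   0 146 147 148 147 148 150 151 152 133 120 137 146 149 140 120   0   0   0   0   0   0
140 147 144 141 151 153 152 1
[... 1444 characters left out ...]
p.float64(0.5780257681540621)])
side (array([481.6, 159.1, 146.5]), [np.float64(1.463066554742858), np.float64(1.4630665547429014)])
121 [488.7 161.5 121. ] [483.4 160.4 121. ] [np.float64(324.00893774834464), np.float64(291.6891548542586)]
131 [485.3 160.6 131. ] [482.4 159.5 131. ] [np.float64(325.6655632096686), np.float64(288.9506086609039)]
141 [482.  159.8 141. ] [481.5 158.7 141. ] [np.float64(327.34663626216195), np.float64(286.17164846975885)]
150 [479.  159.1 150. ] [480.7 157.9 150. ] [np.float64(328.8809549725814), np.float64(283.63528598957953)]
flap edge/bits [array([529.2,  96. , 118. ]), array([488.3, 237.7, 118. ]), array([529.5,  97.1,   0. ]), array([490.1, 240.2,   0. ])]
```

```bash
python3 -m jog '[[-0.0018,-0.0009,0.03,0,0,0,0.06],[0,0,0.04,0,0,0,0.06],[0,0,0.03,0,0,0,0.06],[0,0,0.014,0,0,0,0.06],[0,0,0,0,0,0,0.05]]'
python3 -m jog '[[0,0,0,0,0,0,0.015],[0,0,0,0,0,0,0.015],[0,0,0,0,0,0,0.015],[0,0,0,0,0,0,0.015],[0,0,0,0,0,0,0.015]]' 25
python3 -m jog '[[0,0,0,0,0,0,0.015],[0,0,0,0,0,0,0.015],[0,0,0,0,0,0,0.015]]'
```

```text
time_s: 12.85
eef_pos: [480.5, 159.0, 96.5]
ee_rot: [-0.003, -0.124, 0.992, 0.0]
force: [-0.2, -0.6, 0.2]
grip_width: 0.586
grip_force: 0.0
time_s: 13.35
eef_pos: [482.7, 158.7, 99.7]
ee_rot: [0.001, -0.126, 0.992, -0.001]
force: [0.4, -4.7, 0.9]
grip_width: 0.273
grip_force: 27.2
time_s: 13.65
eef_pos: [482.7, 158.6, 99.8]
ee_rot: [0.001, -0.126, 0.992, -0.001]
force: [1.3, -5.3, 1.4]
grip_width: 0.274
grip_force: 27.2
```

```bash
python3 -m jog '[[-0.0036,0,-0.0177,0,0,0,0.015],[-0.0055,0.0001,-0.0172,0,0,0,0.015],[-0.0072,0.0001,-0.0165,0,0,0,0.015],[-0.0089,0.0001,-0.0157,0,0,0,0.015],[0,0,0,0,0,0,0.015]]' 30
```

```text
time_s: 14.15
eef_pos: [507.6, 165.6, 168.0]
ee_rot: [0.002, -0.126, 0.992, -0.0]
force: [-0.1, -4.4, 0.8]
grip_width: 0.274
grip_force: 30.6
```

```bash
python3 -m jog '[[-0.0105,0.0001,-0.0147,0,0,0,0.015],[-0.012,0.0002,-0.0135,0,0,0,0.015],[-0.0134,0.0002,-0.0121,0,0,0,0.015],[-0.0146,0.0002,-0.0107,0,0,0,0.015],[0,0,0,0,0,0,0.015]]'
```

```text
time_s: 14.65
eef_pos: [555.8, 179.0, 217.5]
ee_rot: [0.001, -0.126, 0.992, -0.0]
force: [-1.2, -4.3, 3.9]
grip_width: 0.268
grip_force: 32.0
```

```bash
python3 -m jog '[[-0.0156,0.0002,-0.0091,0,0,0,0.015],[-0.0164,0.0002,-0.0074,0,0,0,0.015],[-0.0172,0.0002,-0.0057,0,0,0,0.015],[-0.0176,0.0002,-0.0038,0,0,0,0.015],[0,0,0,0,0,0,0.015]]'
python3 -m jog '[[-0.0179,0.0003,-0.0019,0,0,0,0.015],[-0.018,0.0003,0,0,0,0,0.015],[0,0,0,0,0,0,0.015],[0,0,0,0,0,0,0.015]]'
```

```text
time_s: 15.15
eef_pos: [620.2, 196.8, 243.0]
ee_rot: [0.0, -0.126, 0.992, 0.0]
force: [0.2, -3.0, 4.2]
grip_width: 0.268
grip_force: 31.7
time_s: 15.55
eef_pos: [654.2, 206.3, 245.0]
ee_rot: [0.001, -0.126, 0.992, 0.0]
force: [1.4, -1.5, 2.6]
grip_width: 0.272
grip_force: 31.1
```

```bash
python3 -m jog '[[0,0,0,0,0,0,0.05],[0,0,0,0,0,0,0.05],[0,0,0,0,0,0,0.05],[0,0,-0.03,0,0,0,0.05],[0,0,-0.04,0,0,0,0.05]]'
python3 -m jog '[[0.05,0,0,0,0,0,0.05],[0.05,0,0,0,0,0,0.05],[0.015,0,0,0,0,0,0.05],[0,0,0,0,0,0,0.05],[0,0,0,0,0,0,0.05]]'
python3 - <<'E'
from h import *
s=sense();np.save('w9.npy',s,allow_pickle=True)
w=eyes.capture('wrist')[:,:,::-1];t=eyes.capture('side')[:,:,::-1];tt=eyes.capture('top')[:,:,::-1]
for n,i in(('w9',w),('s9',t),('t9',tt)):cv2.imwrite(f'pics/{n}.png',i)
a=cv2.resize(w,(533,400));b=cv2.resize(t[150:390,200:400],(267,320));c=tt[180:320,210:310];c=cv2.resize(c,(200,280))
o=np.zeros((600,800,3),'uint8');o[:400,:533]=a;o[:320,533:]=b;o[320:600,533:733]=c;cv2.imwrite('pics/m9.png',o)
E
```

```text
time_s: 16.05
eef_pos: [653.3, 206.2, 313.8]
ee_rot: [-0.002, -0.126, 0.992, 0.0]
force: [-0.0, 0.7, 0.6]
grip_width: 0.586
grip_force: 0.0
time_s: 16.55
eef_pos: [551.5, 179.5, 315.9]
ee_rot: [0.001, -0.126, 0.992, 0.0]
force: [0.4, -0.4, 0.6]
grip_width: 0.588
grip_force: 0.0
```

View pics/m9.png

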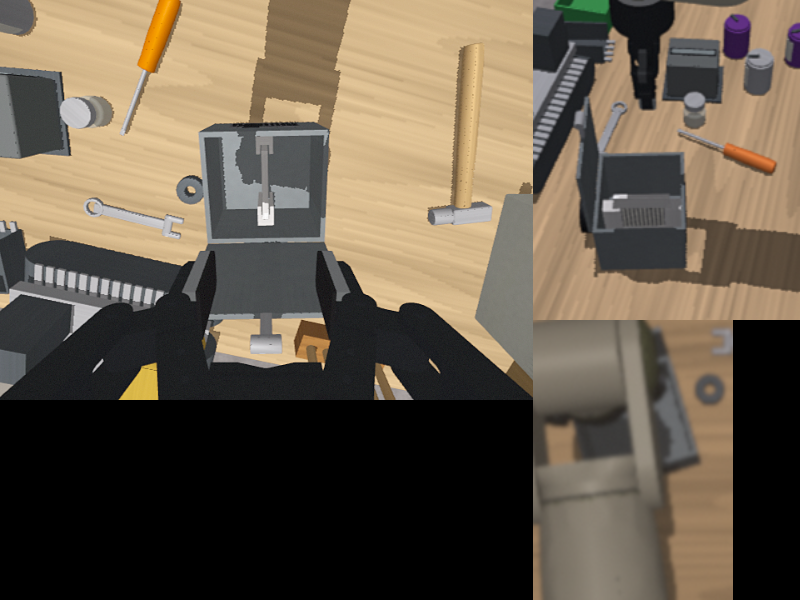

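The flap stands upright. The plate's top edge is a thin vertical stripe in the full-scale wrist picture near column 317, rows 170–260. That was the last picture, so everything from here is by numbers.

```bash
python3 - <<'E'
from h import *
np.set_printoptions(precision=1,suppress=True)
s=np.load('w9.npy',allow_pickle=True).item();im=cv2.imread('pics/w9.png');g=cv2.cvtColor(im,6)
d=np.array([.9645,.264]);c=np.array([577.5,186.2])
for k in(-45,0,45):print(proj('wrist',[*(c+k*d),102],s))
for r in range(150,280,6):print(r,' '.join('%3d'%v for v in g[r,302:336]))
E
```

```text
[np.float64(317.2116832385621), np.float64(181.12802724916406)]
[np.float64(317.9047750671659), np.float64(224.06845949286583)]
[np.float64(318.5503383744294), np.float64(264.0642671341305)]
150  18  26  21  24  20  27  21  27  22  25  20  28  24  43  58  50  39  21  28  23  52  68  68  54  20  22  27  51  71  53  33  27  33  25
156  79  78  73  74  76  73  72  88  87  85  83  85  82  87  84  84  88  86  87  84  92  96  96  95  94  90  93  94  92  93  93  94  96  91
162  86  87  83  79 151 182 172 168 170 168 170 169 168 170 168 168 166 168 168 169 166 167 169 166 168 166 168 170 171 171 172 174 171 173
168  85  89  84  82  97 135 147 142 143 141 144 143 144 143 142 142 142 143 142 141 141 141 143 143 147 126  90  87  88  86  88  83  88  85
174  89  84  88  81  89 130 147 144 143 140 122 103 115 131 124 123 124 123 116  92 101 134 144 142 148 123  87  83  86  86  83  88  86  85
180  91  90  85  87  81 126 148 145 144 141 112 103 123 127 127 124 126 124 124 101  91 132 147 144 150 127  91  82  88  85  83  84  84  85
186  89  84  86  87  87  80  83  81  78  83  79 107 142 146 138 138 1
[... 1470 characters left out ...]

252  74  76  76  74  77  72  54 207 241 233 237 207 115 204 240 235 233 232 232 237 197 125 211 236 233 239 206  94  69  69  80  78  73  75
258  80  80  77  80  77  75  57 176 226 233 232 234 218 228 242 249 255 250 252 250 220 218 235 232 233 241 211  96  65  75  77  76  75  74
264  80  74  77  79  75  76  58 178 231 236 233 232 231 231 233 235 232 232 232 229 229 230 231 232 233 241 209  96  70  72  80  73  76  73
270  76  77  79  82  78  77  70 141 202 211 209 209 208 209 209 210 210 191 162 163 167 164 163 164 167 137  87  77  72  77  77  77  79  75
276  73  77  77  77  77  76  80  77  77  80  73  77  77  76  75  77  75  78  76  76  77  76  73  76  77  75  76  76  78  79  76  72  74  76
```

```bash
python3 -m jog '[[-0.0269,0,0,0,0,-0.014,0.04],[0,0,0.04,0,0,0,0.04],[0,0,0.045,0,0,0,0.04],[0,0,0.045,0,0,0,0.04],[0,0,0.04,0,0,0,0.04]]'
python3 -m jog '[[0,0,0.03,0,0,0,0.04],[0,0,0.03,0,0,0,0.04],[0,0,0.025,0,0,0,0.04],[0,0,0.017,0,0,0,0.04],[0,0,0,0,0,0,0.04]]'
```

```text
time_s: 17.2
eef_pos: [577.2, 186.2, 142.7]
ee_rot: [-0.001, -0.133, 0.991, 0.0]
force: [-0.2, -0.1, -0.2]
grip_width: 0.468
grip_force: 0.0
time_s: 17.7
eef_pos: [576.2, 186.0, 40.5]
ee_rot: [-0.003, -0.133, 0.991, 0.0]
force: [-0.7, -0.8, -0.7]
grip_width: 0.468
grip_force: 0.0
```

```bash
python3 -m jog '[[0,0,0,0,0,0,0.02],[0,0,0,0,0,0,0.02],[0,0,0,0,0,0,0.015],[0,0,0,0,0,0,0.0],[0,0,0,0,0,0,0.0]]' 30
python3 -m jog '[[0,0,0,0,0,0,0.0],[0,0,0,0,0,0,0.0],[0,0,0,0,0,0,0.0]]' 30
```

```text
time_s: 18.2
eef_pos: [577.8, 186.1, 44.4]
ee_rot: [0.001, -0.133, 0.991, -0.0]
force: [0.0, 0.1, 4.9]
grip_width: 0.089
grip_force: 32.8
time_s: 18.5
eef_pos: [577.8, 186.1, 44.4]
ee_rot: [0.001, -0.133, 0.991, -0.0]
force: [-0.2, -0.8, 6.0]
grip_width: 0.089
grip_force: 33.0
```

```bash
python3 -m jog '[[0,0,0,0,0,0,0],[0,0,-0.01,0,0,0,0],[0,0,-0.02,0,0,0,0],[0,0,-0.025,0,0,0,0],[0,0,-0.025,0,0,0,0]]' 45
python3 -m jog '[[0,0,-0.03,0,0,0,0],[0,0,-0.03,0,0,0,0],[0,0,-0.03,0,0,0,0],[0,0,-0.02,0,0,0,0],[0,0,0,0,0,0,0]]'
python3 -m jog '[[0,0,0,0,0,0,0],[0,0,0,0,0,0,0]]'
python3 - <<'E'
from h import *
np.set_printoptions(precision=1,suppress=True)
s=sense();np.save('w10.npy',s,allow_pickle=True);im=eyes.capture('wrist')[:,:,::-1];cv2.imwrite('pics/w10.png',im);cv2.imwrite('pics/s10.png',eyes.capture('side')[:,:,::-1]);g=cv2.cvtColor(im,6)
for r in range(60,330,12):print(r,' '.join('%3d'%v for v in g[r,290:350:2]))
E
```

```text
time_s: 19.0
eef_pos: [576.7, 186.2, 124.5]
ee_rot: [-0.001, -0.133, 0.991, 0.0]
force: [0.2, -0.1, -1.5]
grip_width: 0.081
grip_force: 44.5
time_s: 19.5
eef_pos: [577.9, 186.4, 236.5]
ee_rot: [0.002, -0.133, 0.991, 0.0]
force: [0.1, -0.3, -1.6]
grip_width: 0.087
grip_force: 44.6
time_s: 19.7
eef_pos: [576.5, 186.1, 231.8]
ee_rot: [-0.002, -0.133, 0.991, 0.0]
force: [0.1, 0.3, -1.4]
grip_width: 0.084
grip_force: 44.6
60 193 194 193 194 196 195 199 200 170 108 174 204 178 121 122 125 125 125 125 126 122 120 123 121 120 119 118 115 115 116
72 188 187 189 188 191 199 106 115 117 116 116 116 115 117 117 115 115 116 118 115 115 117 116 118 117 118 121 122 120 122
84 191 190 189 186 187 157 111 110 112 112 111 114 110 112 116 115 114 116 113 114 116 117 117 114 115 115 116 117 119 116
96 183 187 188 195 104 114 114 114 117 115 114 119 115 117 117 116 118 119 116 119 117 112 113 111 110 112 113 116 114 114
108 180 183 181 151 104 107 108 105 106 108 105 106 107 108 107 109 113 108 109 109 113 110 110 112 113 113 112 118 115 112
120 197 194 201 107 117 113 114 112 112 110 109 110 104 167 194
[... 1468 characters left out ...]
 140 140 143 144 143 137 141 141 140 141 137  86  78  80  82  80  82  79  78  82
276  82  80  82  82  81  81  82  78 169 132 143 141 143 141 142 138 141 142 142 142 139  75  81  78  79  81  78  78  83  83
288  83  82  83  80  79  81  79  80  79 140 142 139 142 143 140 138 141 141 140 142 137  79  82  78  75  82  77  79  79  77
300  84  83 102 103 105 103 106 105  45 141 141 141 141 145 143 139 140 140 141 142 141  54 106 105 105 104 108 103  92  88
312  31  88 106 104 101 105 105 109  11 140 141 141 142 144 142 141 137 140 142 140 138   3 113 104 109 102 109 108  91  25
324  85 106 106 104 105 106 106  78  18 131 139 138 143 143 141 140 139 138 141 141 129  14  87 104 107 104 105 106 106  83
```

The plate is out and held (7.6 mm opening, about 1.5 N hanging). Now I'll refine the slot pose from earlier pictures by scanning its dark borders.

```bash
python3 - <<'E'
from h import *
np.set_printoptions(precision=1,suppress=True)
s1=np.load('w1.npy',allow_pickle=True).item()
s7=dict(eef_pos=np.array([454.6,-197.9,212.6]),ee_rot=np.array([0,.9925,.122,0]))
for n,s,c0,r0,r1,sl in(('w1',s1,355,20,100,-.40),('w7',s7,321,10,100,-.06)):
    g=cv2.GaussianBlur(cv2.cvtColor(cv2.imread(f'pics/{n}.png'),6),(3,3),0).astype(float);M=[];W=[]
    for r in range(r0,r1,4):
        c=int(c0+sl*(r-107));L=c-20+np.argmin(g[r,c-20:c-2]);Rr=c+3+np.argmin(g[r,c+3:c+21])
        a,b=onz('wrist',(L,r),90,s)[:2],onz('wrist',(Rr,r),90,s)[:2];M.append((a+b)/2);W.append(np.linalg.norm(a-b))
    M=np.array(M);d=np.linalg.svd(M-M.mean(0))[2][0];d*=np.sign(d[0]);res=np.abs((M-M.mean(0))@[-d[1],d[0]]).max()
    print(n,'slot axis deg',np.degrees(np.arctan2(d[1],d[0])),'pt',M.mean(0),'y at x=582',M.mean(0)[1]+d[1]/d[0]*(582-M.mean(0)[0]),'res',res,'w',np.median(W))
    print([int(v) for v in g[96:140,int(c0)]],'from row96')
# top image
g=cv2.cvtColor(cv2.imread('pics/top0.png'),6)
for r in range(206,250,2):print(r,' '.join('%3d'%v for v in g[r,366:410]))
E
```

```text
w1 slot axis deg 9.481307583613765 pt [ 572.6 -172.7] y at x=582 -171.08230706241372 res 0.6476852552094007 w 15.922392285428373
[176, 176, 176, 176, 176, 175, 176, 176, 178, 162, 112, 71, 70, 79, 96, 132, 160, 166, 162, 152, 135, 112, 85, 67, 74, 111, 137, 119, 106, 122, 129, 129, 129, 129, 129, 128, 127, 131, 148, 165, 171, 171, 171, 171] from row96
w7 slot axis deg 9.54697053174344 pt [ 573.5 -172.7] y at x=582 -171.23427608433036 res 0.5269121555079209 w 15.275730654652936
[176, 176, 175, 175, 175, 175, 175, 177, 169, 126, 76, 69, 79, 104, 146, 166, 163, 152, 135, 111, 77, 71, 121, 155, 137, 123, 125, 126, 126, 126, 125, 134, 155, 171, 174, 173, 173, 174, 174, 174, 174, 172, 171, 170] from row96
206 130 130 129 129 129 129 130 132 132 132 132 132 132 132 132 133 133 133 134 133 133 133 132 132 133 132 132 132 131 130 128 128 129 130 131 132 132 132 132 132 132 132 131 131
208 131 131 131 131 130 130 131 131 131 131 131 130 130 129 130 130 131 132 131 131 128 128 128 127 124 123 124 123 121 116 113 112 113 120 130 136 138 137 138 138 138 137 137 137
210 132 132 133 132 131 132 131
[... 2868 characters left out ...]
  86  74  60  51  49  51  60  81 104 115 118 118 118 118 118 118 117 111  98  90  98 104 102  93  83  89 103 111 109 106 101 100  99  99 101 111 123 133 139 139
244 136 135 129 115  94  78  62  52  50  48  54  68  91 111 118 119 118 119 116 116 114 112 104  90  81  82  87  87  83  82  83  81  75  67  60  63  65  75  97 120 135 140 141 141
246 141 140 137 126 105  87  73  59  50  47  52  61  81  97 104 103 101  97  93  87  84  79  77  76  71  69  68  64  62  61  63  67  66  64  67  72  78  85  96 116 132 139 140 142
248 139 140 138 129 111  92  78  62  52  50  50  51  54  58  59  57  57  61  65  65  67  69  67  69  71  72  74  73  72  72  74  81  82  83  84  85  87  88  95 105 119 127 128 127
```

```bash
python3 -m jog '[[0,0,0,0,0,0.05,0],[0,0,0,0,0,0.051,0],[0.0027,-0.0176,0,0,0,0,0],[0.0055,-0.0353,0,0,0,0,0],[0.0055,-0.0353,0,0,0,0,0]]' 45
python3 -m jog '[[0.0055,-0.0353,0,0,0,0,0],[0.0055,-0.0353,0,0,0,0,0],[0.0055,-0.0353,0,0,0,0,0],[0.0055,-0.0353,0,0,0,0,0],[0.0055,-0.0353,0,0,0,0,0]]'
python3 -m jog '[[0.0055,-0.0353,0,0,0,0,0],[0.0055,-0.0353,0,0,0,0,0],[0.0027,-0.0176,0,0,0,0,0],[0,0,0,0,0,0,0],[0,0,0,0,0,0,0]]'
python3 -m jog '[[0,0,0,0,0,0,0],[0,0,0.02,0,0,0,0],[0,0,0.02,0,0,0,0],[0,0,0.02,0,0,0,0],[0,0,0,0,0,0,0]]'
python3 -m jog '[[0,0,0,0,0,0,0],[0,0,0,0,0,0,0],[0,0,0,0,0,0,0]]'
python3 - <<'E'
from h import *
np.set_printoptions(precision=1,suppress=True)
for n in('side','wrist','top'):cv2.imwrite(f'pics/{n}11.png',eyes.capture(n)[:,:,::-1])
s=sense();np.save('w11.npy',s,allow_pickle=True)
z=s['eef_pos'][2]-38.4;c=s['eef_pos'][:2];d=np.array([.9863,.165])
for k in(-45,0,45):print(np.array(proj('side',[*(c+k*d),z])),np.array(proj('side',[*(c+k*d),z+96])))
print('slot',[np.array(proj('side',[*(np.array([581.7,-171.2])+k*d),90])) for k in(-44,0,44)])
E
```

```text
time_s: 20.3
eef_pos: [577.9, 95.2, 232.9]
ee_rot: [-0.001, -0.084, 0.996, -0.0]
force: [1.2, -0.6, -0.9]
grip_width: 0.086
grip_force: 44.5
time_s: 20.8
eef_pos: [579.6, -84.1, 233.1]
ee_rot: [-0.0, -0.083, 0.997, 0.0]
force: [0.7, 0.1, -1.4]
grip_width: 0.081
grip_force: 44.5
time_s: 21.3
eef_pos: [581.2, -170.7, 233.2]
ee_rot: [-0.0, -0.083, 0.997, 0.0]
force: [-0.3, 0.6, -1.0]
grip_width: 0.084
grip_force: 44.6
time_s: 21.8
eef_pos: [580.4, -169.3, 171.1]
ee_rot: [-0.002, -0.084, 0.996, 0.001]
force: [0.1, 0.7, -1.0]
grip_width: 0.086
grip_force: 44.4
time_s: 22.1
eef_pos: [581.8, -171.0, 174.6]
ee_rot: [0.001, -0.083, 0.997, -0.0]
force: [-0.1, 0.1, -1.7]
grip_width: 0.086
grip_force: 44.4
[337.9 176.8] [338.8 146.7]
[320.2 175.8] [320.  145.7]
[302.5 174.9] [301.3 144.8]
slot [array([337.1, 189.8]), array([320.2, 188.9]), array([303.4, 188. ])]
```

Now at z≈173 (lower edge predicted at about 135). I'll check the plate's corners in the side view numerically.

```bash
python3 - <<'E'
import cv2
g=cv2.cvtColor(cv2.imread('pics/side11.png'),6)
print('cols    ',' '.join('%3d'%v for v in range(294,346)))
for r in list(range(140,204,1)):print(r,' '.join('%3d'%v for v in g[r,294:346]))
E
```

```text
cols     294 295 296 297 298 299 300 301 302 303 304 305 306 307 308 309 310 311 312 313 314 315 316 317 318 319 320 321 322 323 324 325 326 327 328 329 330 331 332 333 334 335 336 337 338 339 340 341 342 343 344 345
140 161 163 165 164 162 160 160 159 159 158 152 146 142 142 145 150 157 123  42  15  24  41  52  55  56  48  29  26  24  24  38  64  77  76  74  75  75  76  75  76  75  74  75  74  75  74  74  74  73  72  70  67
141 161 163 166 164 162 161 160 159 159 157 150 144 143 142 147 152 158 134  72  19  20  34  43  44  44  37  23  20  19  21  46  70  77  76  76  76  76  75  77  76  75  76  76  75  75  75  74  74  73  72  70  66
142 163 165 165 163 161 160 160 160 158 153 147 145 144 146 149 156 160 138  77  21  15  31  40  39  40  34  21  19  18  19  44  68  76  76  76  75  75  76  76  75  76  76  75  76  75  75  76  73  73  70  70  65
143 166 167 165 163 161 160 161 158 142 133 141 141 141 143 149 153 156 145  95  26  11  28  35  37  37  31  19  17  17  15  28  58  74  74  74  75  75  74  75  75  76  73  76  75  75  76  75  74  72  71  67  69
144 167 166 164 162 161 161 157 134
[... 11984 characters left out ...]
  61  79  96  98  96  99 100  91  66  67  80  79  99 135 152 150
201 157 161 165 171 171 131  55  44  48  50  49  49  49  50  49  49  49  49  48  49  49  49  47  49  50  49  49  49  49  49  50  48  48  49  48  49  47  48  51  52  52  54  57  54  51  67  76  75 107 144 154 148
202 160 162 165 170 166 125  55  44  48  48  49  49  49  49  49  48  50  48  49  50  48  49  48  49  49  49  48  48  49  49  48  50  49  49  48  48  48  47  47  47  46  47  48  46  52  68  77  77 111 146 153 148
203 161 164 164 164 153 111  52  45  49  50  49  48  48  49  49  49  50  49  49  48  49  48  50  50  48  49  50  49  49  49  49  50  50  49  49  49  49  49  48  49  49  48  49  48  46  64  76  77 111 145 152 149
```

The side view gives the plate's lower corners at about (302,175) and (337.6,176.6), against slot ends at (303,188) and (337,189.5). It is centred within 1 mm along the slot, with its lower edge at z≈137. I'll lower it 17 mm.

```bash
python3 -m jog '[[0,0.0005,0.008,0,0,0,0],[0,0,0.009,0,0,0,0],[0,0,0,0,0,0,0],[0,0,0,0,0,0,0],[0,0,0,0,0,0,0]]' 45
python3 -m jog '[[0,0,0,0,0,0,0],[0,0,0,0,0,0,0],[0,0,0,0,0,0,0],[0,0,0,0,0,0,0],[0,0,0,0,0,0,0]]'
python3 - <<'E'
from h import *
np.set_printoptions(precision=1,suppress=True)
im=eyes.capture('side')[:,:,::-1];g=cv2.cvtColor(im,6);cv2.imwrite('pics/side12.png',im)
for r in range(174,194):print(r,' '.join('%3d'%v for v in g[r,300:342:2]))
d=np.array([.9863,.165]);c=np.array([582,-171.2])
for y in(4,):
  n=np.array([-d[1],d[0]])*y
  print([np.array(proj('side',[*(c+n+k*d),120])) for k in(-45,0,45)])
o=cv2.imread('pics/s9.png');k=np.abs(o.astype(int)-im).max(2)>40
for nm,(r0,r1,c0,c1) in dict(tin=(180,222,355,385),jar=(216,248,308,332),flapbox=(215,355,232,318),purp=(160,205,385,412)).items():print(nm,k[r0:r1,c0:c1].mean().round(3))
print(sense()['joints'].round(2),sense()['force'])
E
```

```text
time_s: 22.75
eef_pos: [581.4, -170.5, 156.7]
ee_rot: [0.0, -0.083, 0.997, -0.0]
force: [-0.2, 0.6, -0.7]
grip_width: 0.085
grip_force: 44.6
time_s: 23.25
eef_pos: [581.3, -170.5, 156.5]
ee_rot: [0.0, -0.083, 0.997, 0.0]
force: [-0.2, 0.3, -0.5]
grip_width: 0.084
grip_force: 44.6
174 149 133  98  89  84  87  78  74  90  83  69  82  90  80  71  86  90  82  98 144 172
175 150 134  99  85  84  90  72  72  91  83  71  83  90  79  71  85  89  80  97 143 173
176 151 134  99  88  85  89  72  73  91  85  73  83  89  79  71  87  89  83  98 143 173
177 151 135  99  88  88  93  78  75  90  82  73  81  88  79  70  86  88  82  97 144 173
178 151 133  98 106 111 112 104  91  95  88  88  91  92  85  77  88  92  87  98 145 172
179 150 118  99 101 102 102 100  97  99 105 108 110 111 112 108 107 111  97  99 142 173
180 150 110  97  98 100 100  99 102 102 102 106 104 105 105 104 104 102 101  99 109 167
181 150 112  93  93 100  92  74  85  87  84 107  98  99 101 100 102 103 103 100  86 144
182 148 103  97  99 102  78  48  50  49  50  54  51  52  63  66  70  76  89  84  57 152
183 149  99 100 100  98  51
[... 400 characters left out ...]
  34  50 155
188 136  70 114 132 131 132 133 133 133 134 133 132 132 131 132 132 131 133  76  43 139
189 131  36  78 104 109 118 125 125 125 125 127 128 128 129 131 132 133 135  77  44 142
190 129  36  29  32  31  33  38  40  47  55  64  82  81  95 109 118 125 127  61  48 159
191 132  46  49  47  45  45  37  37  33  30  31  28  26  30  32  33  36  38  23  45 160
192 126  47  49  51  50  51  50  50  50  49  50  48  47  47  46  44  37  36  39  45 163
193 107  46  51  50  51  50  51  51  51  50  50  51  51  51  51  50  51  51  50  48 175
[array([337.5, 182.3]), array([319.9, 181.4]), array([302.4, 180.4])]
tin 0.0
jar 0.246
flapbox 0.089
purp 0.0
[-0.5  0.5  1.3 -0.   1.3 -2.2] [-0.5 -0.7 -1.4]
```

The lower edge matches z=120. I'll check the jar and the flap before handing in.

```bash
python3 - <<'E'
import cv2,numpy as np
a,b,o=[cv2.Canny(cv2.imread(f'pics/{n}.png'),60,150) for n in('s9','side12','side0')]
def sh(p,q,r0,r1,c0,c1):
    t=p[r0:r1,c0:c1].astype('f');w=q[r0-6:r1+6,c0-6:c1+6].astype('f');m=cv2.matchTemplate(cv2.GaussianBlur(w,(3,3),0),cv2.GaussianBlur(t,(3,3),0),5);l=cv2.minMaxLoc(m);return round(l[1],2),(l[3][0]-6,l[3][1]-6)
print('jar s9',sh(a,b,216,248,308,332),'side0',sh(o,b,216,248,308,332),'flap s9',sh(a,b,220,330,232,262))
E
```

```text
jar s9 (0.61, (0, 0)) side0 (0.62, (0, 0)) flap s9 (0.96, (0, 0))
```

The jar hasn't moved (only the shading on it changed), the flap is still open, and the tin is unchanged.

```bash
python3 -c "
from rig import finish_job
print(finish_job())"
```

```text
the job is handed in; nothing more can be done
None
```

The job is handed in at about 23 s: the tin's label faces the reader window within about a degree and the tin is released, the flap stands open, and the plate is held upright with its lower edge centred about 30 mm above the slot and along it. An early, too-high grasp rested the fingertips on the tin's lid at about 16 N, but the tin did not shift.

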